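Take over a propped sorting screen with the lab jack

ROBOT

A 7-joint arm with a two-finger parallel gripper is mounted at the origin on the work surface. World frame = base frame: x ahead of the robot, y to its left, z up, the work surface at z = 0. Lengths are in mm, angles in rad, forces in N, time in s.
With the tool pointing down it reaches from about 400 to 875 mm from the base axis. Payload 19.3 kg.
Tool frame: the origin (TCP) lies on the centre line of the jaws, within the pads' length; the fingertips stand 14 mm ahead of it and the grasp point (between the pads) lies 5 mm behind it (robot.tip_reach is the distance from the TCP to the fingertips, in mm); z points along the fingers, x is the direction in which the jaws open and shut, and the axes are right-handed (so a half turn about z gives the same grasp; the last joint's range is limited). The gripper opens to 85 mm and grips with 20 to 120 N. Pads are 22 mm wide; open, the fingers measure 114 mm over their backs; the gripper's body (76 mm by 85 mm) begins 54 mm behind the grasp point. The pads swing forward as they close: fully open they stand 13 mm farther back than shut.
Start: joints at [-1.334, 0.521, -0.036, 1.599, 0.021, 1.021, -0.113], TCP at [188.775, 595.801, 245.291] pointing down, gripper open.
Joint ranges: [-2.91, 2.91], [-0.3, 2.13], [-1.5, 1.42], [0.17, 2.43], [-1.26, 4.41], [0.16, 1.93], [-2.52, 2.52]. Speed limits (rad/s): [1.89, 1.89, 2.39, 2.39, 3.01, 3.01, 3.01].

INTERFACE

Orientations are given as [roll, pitch, yaw] about the fixed x, y, z axes, in that order (R = Rz(yaw) Ry(pitch) Rx(roll)).
In Python, from workcell import robot, kinematics, vision, get_time, get_q, get_joint_velocities, get_joint_efforts, get_position, get_eef_rot, get_ft_force, get_moment, get_finger_gap gives the robot as it stands. The module is installed in compiled form; this text tells all that it offers. Calls block until the motion is done:
- robot.goto(position, orientation): joint-space move of the TCP to a pose.
- robot.movel(position, ori=None, rate=150): straight line of the TCP; ori=None keeps the orientation; rate is the mean speed in mm/s.
- robot.goto_joints(angles): joint-space move.
- robot.open_gripper() and robot.close_gripper(grip_force=None): open the fingers fully, or close them until they stop; grip_force is the grip in N (None keeps the last).
- robot.pause(seconds).
- kinematics.solve_ik(position, orientation): joint angles nearest the present ones, or None.
- vision.camera(name): name is "side" or "top"; returns the picture (384x512x3 uint8, red, green, blue); there is no depth.
- vision.camera_model(name): a dict with "intrinsics" (3x3 intrinsics, pixels), "R" (3x3) and "t" (3): a world point X has camera coordinates R X + t. Camera axes: x right, y down, z forward; pixel columns grow to the right and rows downward; lengths in mm; the calibration is good to about 2 mm. A picture is of the moment at which its call begins. camera_model takes no time and is no camera call.
A pose or a line that the arm cannot do raises robot.MotionError and nothing moves.
- robot.job_done(): hands the job in, once; it reports no verdict.
Readings, each from a call of its own:
- get_time(): time.
- get_q(): joint angles.
- get_joint_velocities(): joint speeds.
- get_joint_efforts(): joint torques, N m.
- get_position(): TCP position.
- get_eef_rot(): TCP orientation.
- get_ft_force(): force on the tool from outside, world axes, zero at the start.
- get_moment(): the same for the moment, N m.
- get_finger_gap(): finger opening in mm.
Only numpy, scipy, OpenCV 4.12 (cv2) and the standard library are available. Lean on these libraries where they do the work, as an engineer would, in place of code of your own. Each camera call takes 0.05 s, during which the arm holds its last target.

TASK

The front edge of the glass sorting screen is propped on a timber block; put it on the lab jack instead. Turn the jack's knob until the platform just touches the wooden frame and begins to take its weight, without raising the screen noticeably, then draw the block out to the front and leave it standing upright on the table, clear of the screen's edge. The screen must stay level where it is, and everything else must be left alone.

Things in the scene. Friction and masses are not known exactly. Their poses are not given: they have to be found in the camera images.
- screen: Glass sorting screen: dark wooden frame 260 mm (its x, front to back) by 320 mm (its y, along the front edge) by 20 mm high, rails 36 mm wide, clear glass pane inside; about 1 kg, loose. It lies level, underside 118 mm above the table, its rear rail on a wooden trestle and its front rail (the edge nearer the robot) on the block only. Origin: centre of its underside; x points from the front edge to the rear.
- screen_front (a point): Middle of the lower front edge of the screen's frame, 130 mm in front of screen's origin; its height is 118 mm while the screen is level. When the jack lifts the screen this point rises with the platform.
- block: Plain pale timber block standing upright under the screen's front edge, 75 mm left or right of its middle: 100 mm long (its x, at right angles to the front edge), 30 mm thick (its y), 118 mm high, about 0.2 kg, loose. About 35 mm of its length are under the frame and 65 mm stick out towards the robot. Origin: centre of its underside, on the table.
- jack: Screw-operated scissor lab jack, bare metal, fixed on the table (it does not slide), under the front edge of the screen on the other side from the block: base 120 mm (its x) by 100 mm (its y). Origin: centre of its underside, on the table; x points from the knob through the jack towards the screen, about at right angles to the front edge.
- platform: Top plate of the jack, 120 mm (x) by 100 mm (y), 4 mm thick, always level; it moves straight up and down with the knob. Origin: centre of its upper face. About 45 mm of its length lie under the front of the screen, where it meets the front rail; the rest sticks out towards the robot. It starts about 3 to 8 mm below the frame.
- knob_center (a point): Centre of the jack's round black fluted knob: 40 mm in diameter, 24 mm thick along its axis, which is level and is the jack's x axis. It sits 110 mm in front of the jack's centre (50 mm in front of the platform's edge), about 60 mm above the table, and rises half as much as the platform. It does not move along its axis.
- knob (a joint): Angle of the knob in rad. It grows as the knob is turned clockwise as seen from the robot (positive about the jack's x axis), and that raises the platform: 1.65 mm per rad (10.4 mm a turn). It turns with a light drag of about 0.06 N m and stays where it is left, also under load. Several turns are free either way.
- petri: Shut glass Petri dish, 85 mm across and 16 mm high, lying on the glass of the screen. Origin: centre of its underside. Leave it.
- scoop: Small sheet-metal grain scoop with a grey handle, 200 mm long, on the table left of the screen. Leave it.
- jar: Shut amber glass sample jar, 68 mm across, 100 mm high, on the table right of the screen. Leave it.
- calculator: Grey desk calculator 150 by 85 by 17 mm on the table to the right. Leave it.
Not all that is in view belongs to the job. There is more than one size of the block; the job needs the larger.

How it is judged:
By the outcome, as a careful person would: the job done as asked, in the order asked, and still so for the second after the job is handed in, with the robot touching nothing.
It also fails if it takes over 70 s, if anything falls off the work surface, if the arm or the gripper's body presses on something with over 40 N, if the wrist force passes 120 N, or if a joint passes its speed limit or range.

## Working session

There is one attempt and no reset: what is moved stays moved. The work goes in short steps, each a Python script; the robot and the scene stay as the last script left them, time stands still between calls to the robot, and variables do not carry over. Pictures are saved under pics/ and viewed, and the job is handed in when it is done.

```bash
mkdir -p pics; python3 - <<'E'
from workcell import *
import cv2
from workcell import vision,get_time
for n in("side","top"):
    im=vision.camera(n); cv2.imwrite(f"pics/{n}0.png",im[:,:,::-1])
    m=vision.camera_model(n); print(n,m)
print(get_time(),get_ft_force(),get_eef_rot())
E
```

```text
side {'intrinsics': array([[485.94129684,   0.        , 249.45093088],
       [  0.        , 485.94129684, 191.20846742],
       [  0.        ,   0.        ,   1.        ]]), 'R': array([[ 0.86775741, -0.49660773, -0.01943799],
       [-0.31731568, -0.52351783, -0.79072109],
       [ 0.38250207,  0.69232206, -0.6118679 ]]), 't': array([-519.38078179,  310.30837701,  974.52396369])}
top {'intrinsics': array([[434.26533793,   0.        , 250.67541968],
       [  0.        , 434.26533793, 197.28677071],
       [  0.        ,   0.        ,   1.        ]]), 'R': array([[ 0.00550156, -0.99996168, -0.00681013],
       [-0.98976074, -0.00447382, -0.14266628],
       [ 0.14263034,  0.00752528, -0.98974742]]), 't': array([  35.68103216,  623.16181895, 1308.331581  ])}
0.1 [-0.52094204  0.52682273 -0.66679295] [3.14150496e+00 9.99998034e-04 1.26400829e+00]
```

View pics/side0.png

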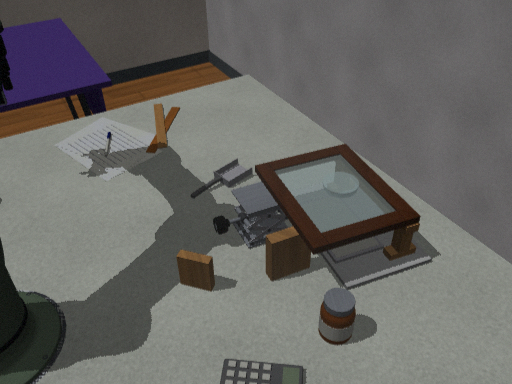

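View pics/top0.png

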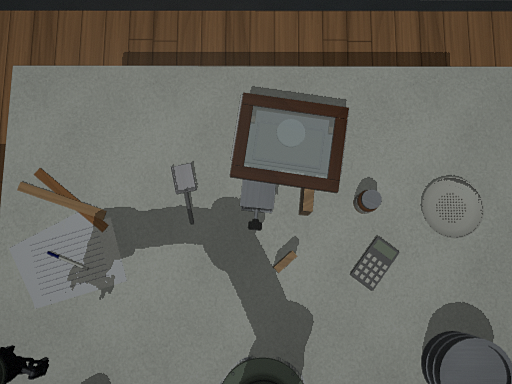

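The side view shows the knob near (222,225), the block near (288,253) and a decoy block near (196,270). In the top view the knob is near (255,224), the block near (307,200), the decoy near (286,262), and the frame is yawed slightly. I'll zoom in to measure.

```bash
cat > h.py <<'E'
import numpy as np,cv2
from workcell import *
from workcell import robot,kinematics,vision,get_time,get_q,get_position,get_eef_rot,get_ft_force,get_moment,get_finger_gap
def ray(n,u,v):
    m=vision.camera_model(n); R=np.array(m['R']);t=np.array(m['t'])
    d=R.T@np.linalg.inv(m['intrinsics'])@np.array([u,v,1.]); return -R.T@t,d
def plane(n,u,v,z):
    c,d=ray(n,u,v); return c+d*(z-c[2])/d[2]
def tri(us,ut):
    c1,d1=ray('side',*us);c2,d2=ray('top',*ut)
    A=np.stack([d1,-d2],1);s=np.linalg.lstsq(A,c2-c1,rcond=None)[0]
    p,q=c1+d1*s[0],c2+d2*s[1]; return (p+q)/2,np.linalg.norm(p-q)
def proj(n,X):
    m=vision.camera_model(n);p=np.array(m['intrinsics'])@(np.array(m['R'])@np.array(X,float)+m['t']);return p[:2]/p[2]
def crop(n,name,x0,y0,w,h,s):
    im=vision.camera(n)[:,:,::-1]
    cv2.imwrite(f'pics/{name}.png',cv2.resize(im[y0:y0+h,x0:x0+w],None,fx=s,fy=s,interpolation=cv2.INTER_CUBIC))
E
python3 - <<'E'
from h import *
crop('side','s1',180,140,160,150,5)
crop('top','t1',220,80,140,110,5)
crop('top','t2',225,165,110,110,5)
E
```

```text
(no output)
```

View pics/s1.png

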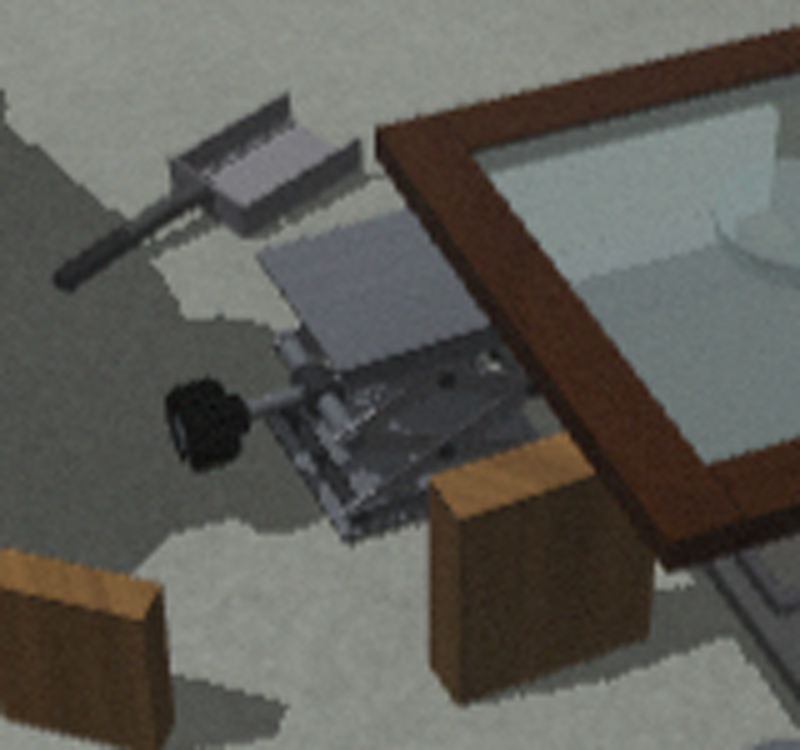

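View pics/t2.png

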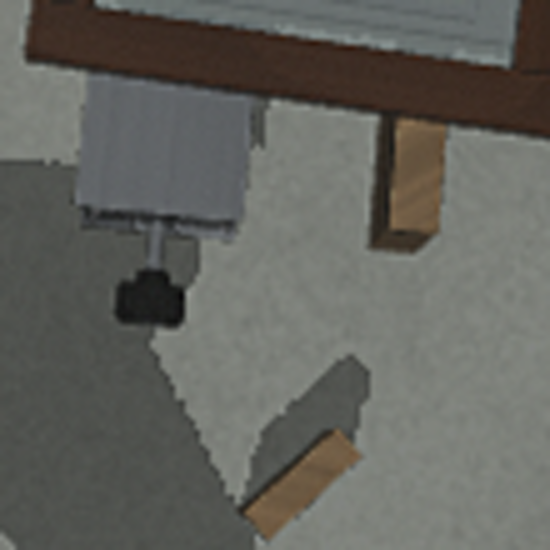

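View pics/t1.png

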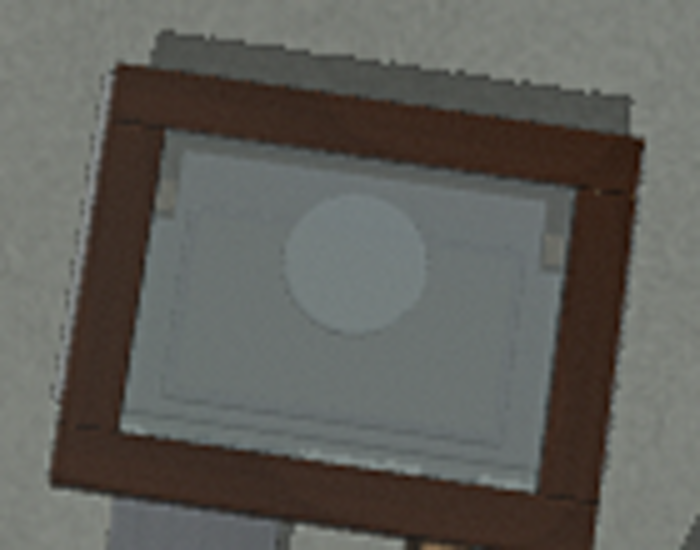

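```bash
python3 - <<'E'
from h import *
np.set_printoptions(precision=1,suppress=True)
f=lambda x0,y0,x,y:(x0+(x+.5)/5-.5,y0+(y+.5)/5-.5)
S=lambda x,y:f(180,140,x,y);T1=lambda x,y:f(220,80,x,y);T2=lambda x,y:f(225,165,x,y)
print("block top corners top view",plane('top',*T2(390,231),118),plane('top',*T2(436,236),118), plane('top',*T2(395,120),118),plane('top',*T2(447,124),118))
print("block side top",plane('side',*S(430,485),118),plane('side',*S(460,520),118),"bot",plane('side',*S(462,703),0),plane('side',*S(430,665),0),plane('side',*S(650,637),0))
print("tri",tri(S(430,485),T2(390,231)),tri(S(460,520),T2(436,236)))
print("frame", [plane('top',*T1(*p),138) for p in((52,484),(118,65),(643,140))])
im=vision.camera('top').astype(int);
m=((im[:,:,0]-im[:,:,2]>15)&(im.sum(2)<200)).astype(np.uint8);m[:85]=0;m[205:]=0;m[:,:225]=0;m[:,360:]=0
cs=cv2.findContours(m,0,2)[0];c=max(cs,key=cv2.contourArea);b=cv2.boxPoints(cv2.minAreaRect(c))
print(b);P=[plane('top',*p,138) for p in b];print(P,[np.linalg.norm(P[i]-P[i-1]) for i in range(4)])
# platform
print("plat front corners",tri(S(258,255),T2(80,207)),tri(S(338,370),T2(240,220)))
# knob
ims=vision.camera('side').astype(int)
for n,I,(a,b_,c_,d) in(('side',ims,(205,235,210,240)),('top',im,(245,267,212,235))):
    mm=(I.sum(2)<75).astype(np.uint8);z=np.zeros_like(mm);z[c_:d,a:b_]=mm[c_:d,a:b_]
    ys,xs=np.nonzero(z);print(n,len(xs),xs.min(),xs.max(),ys.min(),ys.max(),xs.mean(),ys.mean())
    for r in z[c_:d,a:b_]: print(''.join('.#'[v] for v in r))
E
```

```text
block top corners top view [ 573.1 -114.1  118. ] [ 570.3 -141.   118. ] [ 639.  -117.8  118. ] [ 636.8 -148.5  118. ]
block side top [ 573.2 -118.4  118. ] [ 572.9 -143.3  118. ] bot [ 576.7 -140.8    0. ] [ 576.2 -113.7    0. ] [ 672.9 -151.     0. ]
tri (array([ 574.3, -114.9,  114.4]), np.float64(1.784606802288444)) (array([ 571.9, -141.8,  116.9]), np.float64(3.24187454197222))
frame [array([670.9,  98.8, 138. ]), array([927.1,  62.3, 138. ]), array([ 881.2, -251.4,  138. ])]
[[229.5 177.4]
 [241.7  92.1]
 [349.5 107.5]
 [337.3 192.8]]
[array([668. , 100.2, 138. ]), array([928.7,  66.8, 138. ]), array([ 881.5, -255.2,  138. ]), array([ 623.9, -213.1,  138. ])] [np.float64(316.3268137255309), np.float64(262.7950936857866), np.float64(325.50458790217687), np.float64(260.99620090282804)]
plat front corners (array([587.8,  67.5, 113.5]), np.float64(1.741278679411577)) (array([579.9, -26.5, 112.6]), np.float64(0.13867091290077724))
side 174 214 229 216 233 221.17241379310346 224.01724137931035
..............................
..............................
.............................
[... 703 characters left out ...]
...........
..............................
..............................
..............................
..............................
top 20 249 261 220 229 255.25 225.5
......................
......................
......................
......................
......................
......................
......................
......................
........#.............
......................
....#.#......#........
....#..........#......
...............##.....
...............#......
....#.................
....#..........##.....
....###......#.#......
.............##.......
......................
......................
......................
......................
......................
```

```bash
python3 - <<'E'
from h import *
from scipy.spatial.transform import Rotation as Ro
np.set_printoptions(precision=1,suppress=True)
f=lambda x0,y0,x,y:(x0+(x+.5)/5-.5,y0+(y+.5)/5-.5)
S=lambda x,y:f(180,140,x,y);T2=lambda x,y:f(225,165,x,y)
for n in('side','top'): print(n,ray(n,250,190)[0])
for z in(55,60,65): print(z,'knob ctr top',plane('top',*T2(150,303),z),'L/R',plane('top',*T2(115,303),z),plane('top',*T2(185,303),z),'side',plane('side',*S(203,424),z))
print('rod', plane('top',*T2(155,240),60), tri(S(203,424),T2(150,303)))
print('knob front top edge z80',plane('top',*T2(150,326),70))
print('decoy',[plane('top',*T2(*p),60) for p in((240,510),(265,538),(360,456),(335,430))],plane('side',*S(165,745),0))
print(plane('top',*T2(240,219),112),plane('top',*T2(80,206),112))
# IK
for yaw in(-.08,-.1):
 for pit in (90,80,70,60):
  for roll in range(0,360,30):
   a=np.deg2rad
   zt=np.array([np.cos(yaw)*np.sin(a(pit)),np.sin(yaw)*np.sin(a(pit)),-np.cos(a(pit))])
   y=np.array([-np.sin(yaw),np.cos(yaw),0]);
   R=np.stack([y,np.cross(zt,y),zt],1)@Ro.from_euler('z',a(roll)).as_matrix()
   e=Ro.from_matrix(R).as_euler('xyz')
   q=kinematics.solve_ik([529,24,60],e)
   if q is not None: print(yaw,pit,roll,np.round(q,2))
E
```

```text
side [ 176.4 -770.2  831.6]
top [ 430.    28.6 1384.1]
55 knob ctr top [535.2  26.2  55. ] L/R [535.1  47.7  55. ] [535.3   4.8  55. ] side [536.9  31.8  55. ]
60 knob ctr top [534.8  26.2  60. ] L/R [534.7  47.6  60. ] [534.9   4.9  60. ] side [534.6  26.6  60. ]
65 knob ctr top [534.4  26.2  65. ] L/R [534.3  47.5  65. ] [534.5   5.   65. ] side [532.3  21.5  65. ]
rod [573.4  23.3  60. ] (array([534.6,  26.3,  60.3]), np.float64(0.29228025929850343))
knob front top edge z80 [520.   26.2  70. ]
decoy [array([410.3, -28.5,  60. ]), array([393.7, -43.5,  60. ]), array([ 442.9, -101. ,   60. ]), array([458.4, -86. ,  60. ])] [450.1 -94.1   0. ]
[580.5 -26.5 112. ] [587.8  67.9 112. ]
-0.1 90 30 [ 0.8  2.  -1.   2.4  3.9  1.9 -0.6]<sys>:0: UserWarning: Gimbal lock detected. Setting third angle to zero since it is not possible to uniquely determine all angles.
```

```bash
cat >> h.py <<'E'
from scipy.spatial.transform import Rotation as Ro
YAW=-0.077
AX=np.array([np.cos(YAW),np.sin(YAW),0.])
K0=np.array([534.6,26.3,60.3])
def pose(th,lean=0.,flip=False,K=K0,back=0.,fwd=5.):
    """tool from above, jaws along jack y, leaned back (rad) then swung th about jack axis"""
    y=np.array([-np.sin(YAW),np.cos(YAW),0])
    z=np.array([0,0,-1.])*np.cos(lean)+AX*np.sin(lean)
    x=y*(-1 if flip else 1)
    R=Ro.from_rotvec(AX*th).as_matrix()@np.stack([x,np.cross(z,x),z],1)
    return list(K+R[:,2]*(fwd-back)), list(Ro.from_matrix(R).as_euler('xyz'))
E
python3 - <<'E' 2>/dev/null
from h import *
for lean in(0,.3,.6,.9):
 for flip in(0,1):
  for th in np.arange(-1.6,1.61,.2):
   q=kinematics.solve_ik(*pose(th,lean,flip))
   print(lean,flip,round(th,1),None if q is None else np.round(q,2))
E
```

```text
0 0 -1.6 [-0.78  1.35  0.23  1.5   0.76  1.66  0.36]
0 0 -1.4 [-0.75  1.23  0.19  1.57  0.73  1.52  0.37]
0 0 -1.2 [-0.73  1.12  0.2   1.65  0.69  1.35  0.41]
0 0 -1.0 [-0.71  1.01  0.2   1.72  0.64  1.18  0.46]
0 0 -0.8 [-0.66  0.91  0.2   1.79  0.59  1.02  0.54]
0 0 -0.6 [-0.58  0.82  0.19  1.85  0.51  0.86  0.65]
0 0 -0.4 [-0.5   0.75  0.19  1.91  0.37  0.7   0.83]
0 0 -0.2 [-0.38  0.7   0.16  1.95  0.16  0.58  1.1 ]
0 0 -0.0 [-0.16  0.67 -0.    1.97  0.    0.51  1.33]
0 0 0.2 [ 0.12  0.68 -0.22  1.97 -0.13  0.48  1.55]
0 0 0.4 [ 0.42  0.75 -0.49  1.96 -0.15  0.49  1.68]
0 0 0.6 [ 0.72  0.91 -0.79  1.93 -0.    0.53  1.64]
0 0 0.8 [ 0.99  1.2  -1.13  1.88  0.37  0.65  1.41]
0 0 1.0 [ 1.13  1.49 -1.34  1.83  0.54  0.8   1.34]
0 0 1.2 [ 1.2   1.72 -1.46  1.77  0.58  0.93  1.38]
0 0 1.4 [ 1.16  1.64 -1.23  1.71  0.09  0.9   1.85]
0 0 1.6 [ 1.19  1.79 -1.27  1.64  0.03  1.01  1.92]
0 1 -1.6 [-1.11  1.59  0.82  1.52  0.27  1.35 -2.36]
0 1 -1.4 [-1.09  1.45  0.78  1.59  0.25  1.23 -2.35]
0 1 -1.2 [-1.06  1.31  0.74  1.67  0.23  1.11 -2.33]
0 1 -1.0 [-1.02  1.19  0.72  1.74  0.18  0.97 -2
[... 4799 characters left out ...]
 -1.31  2.3   2.8   0.34 -0.53]
0.9 0 1.6 [ 1.43  1.94 -1.11  2.24  4.05  0.36 -1.94]
0.9 1 -1.6 [-1.73  2.09  1.05  2.17 -0.11  0.17 -2.15]
0.9 1 -1.4 None
0.9 1 -1.2 [-1.42  1.52  0.77  2.28  1.7   0.47  2.29]
0.9 1 -1.0 [-1.37  1.43  0.76  2.34  2.03  0.49  1.91]
0.9 1 -0.8 [-1.17  1.2   0.57  2.39  2.12  0.72  1.85]
0.9 1 -0.6 [-0.61  0.95 -0.04  2.42  2.1   1.17  2.08]
0.9 1 -0.4 None
0.9 1 -0.2 None
0.9 1 -0.0 None
0.9 1 0.2 None
0.9 1 0.4 None
0.9 1 0.6 None
0.9 1 0.8 None
0.9 1 1.0 [ 1.1   1.48 -1.02  2.42  3.44  0.8   1.76]
0.9 1 1.2 [ 0.95  1.37 -0.75  2.37  3.89  0.96  1.17]
0.9 1 1.4 [ 1.21  1.64 -0.95  2.31  3.98  0.67  1.2 ]
0.9 1 1.6 [ 1.01  1.54 -0.69  2.26  4.27  1.04  0.74]
```

```bash
python3 - <<'E' 2>/dev/null
from h import *
K=K0-AX*2
try:
    robot.goto(*pose(-.9,K=K,back=110)); print(get_time())
    robot.movel(*pose(-.9,K=K,back=0),rate=120)
except robot.MotionError as e: print('ERR',e)
print(get_time(),get_position(),get_ft_force(),get_q())
crop('side','s2',130,100,260,200,3); crop('top','t3',200,80,160,180,3)
E
```

```text
2.5333
3.6 [532.57985575  23.2895087   57.40751281] [-0.39167727 -0.59647641  0.21550234] [-0.66947396  0.95732339  0.17809442  1.76039049  0.63380654  1.10889962
  0.47973493]
```

View pics/s2.png

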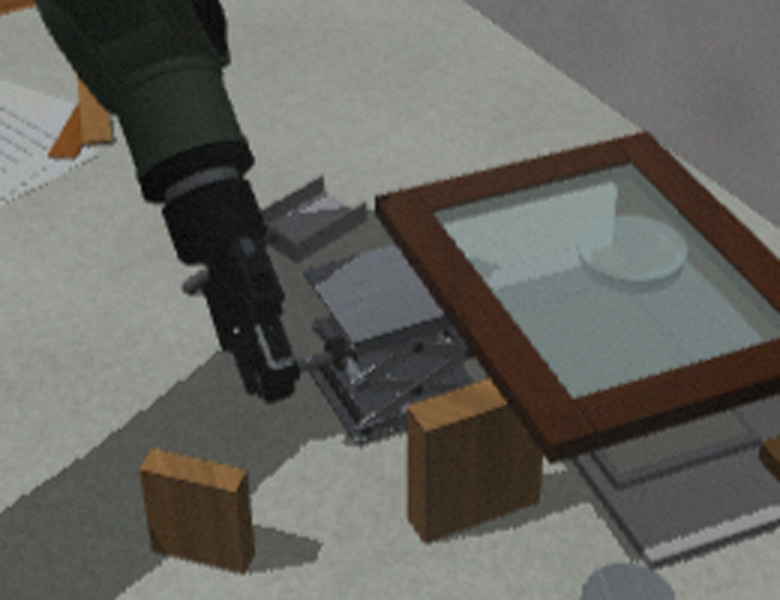

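View pics/t3.png

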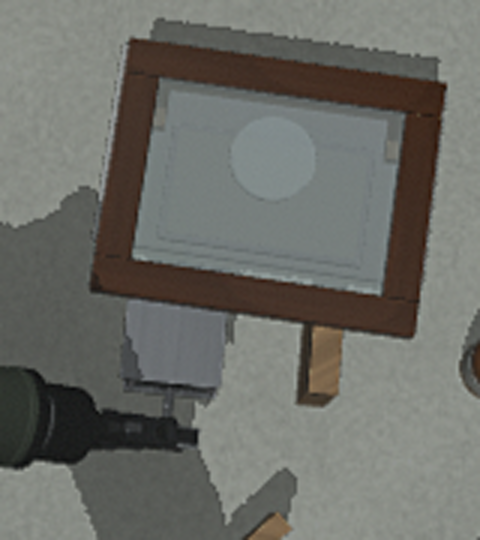

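The fingers straddle the knob, near (268,375) in the side crop and (180,437) in the top crop, and the whole screen is visible in both views. Next I'll close and make the first stroke, keeping it under 3 mm of lift.

```bash
cat >> h.py <<'E'
LIFT=1.65
def avg(n,k):
    return np.mean([vision.camera(n).astype(np.float32) for _ in range(k)],0)
def Kat(phi): return K0-AX*2+np.array([0,0,phi*LIFT/2])
def turn(th0,th1,phi0,rate=0.9,step=0.3):
    """gripped swing th0->th1; phi0 knob angle already done at th0"""
    n=max(1,int(np.ceil(abs(th1-th0)/step)))
    for th in np.linspace(th0,th1,n+1)[1:]:
        p,o=pose(th,K=Kat(phi0+th-th0)); d=np.linalg.norm(np.array(p)-get_position())
        robot.movel(p,o,rate=max(d,.3)/(abs(th1-th0)/n/rate))
E
python3 - <<'E' 2>/dev/null
from h import *
np.set_printoptions(precision=2,suppress=True)
np.save('base_side.npy',avg('side',6))
robot.close_gripper(50)
print(get_time(),get_finger_gap(),get_ft_force(),get_moment(),get_position())
np.save('grip_side.npy',avg('side',4))
try: turn(-.9,-.3,0)
except robot.MotionError as e: print('ERR',e)
print(get_time(),get_finger_gap(),get_ft_force(),get_moment(),get_position(),pose(-.3,K=Kat(.6))[0])
crop('side','s3',180,140,160,150,5)
E
```

```text
4.5 38.79746327581902 [-0.99  4.35 -2.76] [ 1.97 -0.13 -0.17] [532.36  23.21  56.85]
6.0417 38.7367740890764 [ 0.47  5.27 -4.02] [ 1.55 -0.21 -0.21] [532.45  24.98  56.11] [np.float64(532.4922631872081), np.float64(24.98062501856719), np.float64(56.01831755437196)]
```

View pics/s3.png

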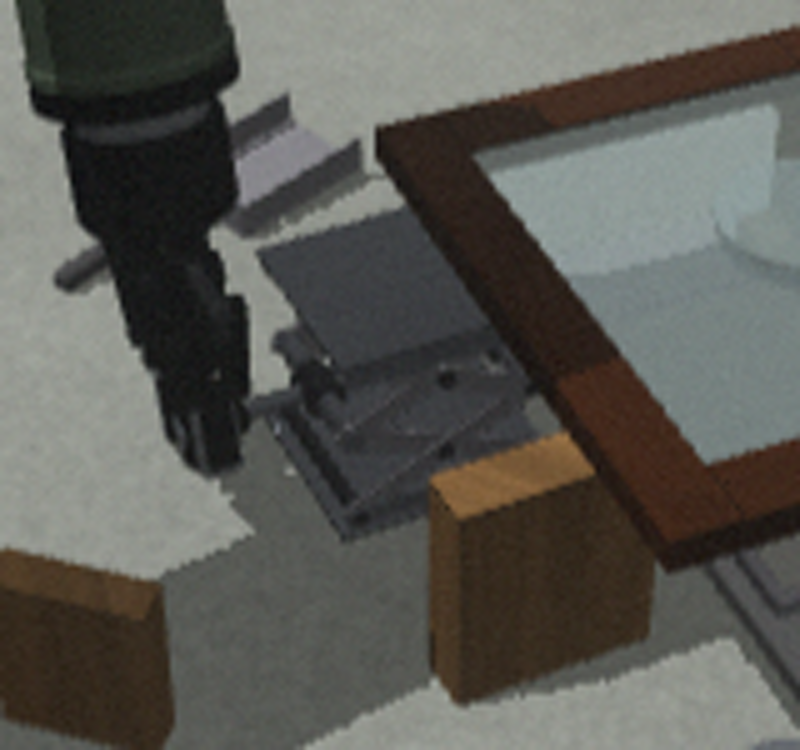

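The grip holds (gap 38.8 mm, forces about 5 N). The side view is clear, with only the arm's shadow moving over the front-left of the frame. I'll finish the stroke.

```bash
python3 - <<'E' 2>/dev/null
from h import *
np.set_printoptions(precision=2,suppress=True)
try: turn(-.3,.9,.6)
except robot.MotionError as e: print('ERR',e)
print(get_time(),get_finger_gap(),get_ft_force(),get_moment(),get_position(),pose(.9,K=Kat(1.8))[0])
A=avg('side',3); np.save('a1_side.npy',A)
crop('side','s4',180,140,160,150,5)
E
```

```text
8.5083 38.7183824351553 [-3.89 -9.96  7.99] [-0.81  0.31  0.3 ] [532.8   29.09  58.23] [np.float64(532.9072090075452), np.float64(30.3588772880598), np.float64(58.676950158646676)]
```

View pics/s4.png

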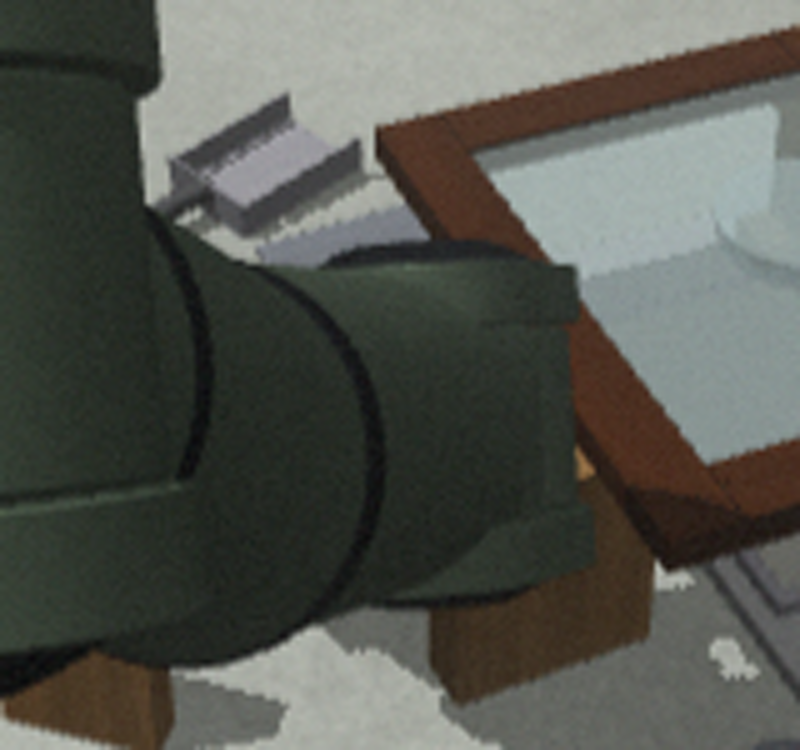

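At +0.9 rad the wrist covers the view and comes close to the blocks. From here I'll keep strokes between -1.1 and +0.3. I'll open, swing back and look.

```bash
python3 - <<'E' 2>/dev/null
from h import *
np.set_printoptions(precision=2,suppress=True)
robot.open_gripper()
print(get_time(),get_ft_force(),get_position())
def orbit(ths,K,rate):
    for a in ths:
        p,o=pose(a,K=K); d=np.linalg.norm(np.array(p)-get_position()); robot.movel(p,o,rate=max(d,.5)/.4)
try:
  orbit([.45,0,-.5,-1.0],Kat(1.8),1.2)
except robot.MotionError as e: print('ERR',e)
print(get_time(),get_finger_gap(),get_ft_force(),get_position())
A=avg('side',4); np.save('a2_side.npy',A)
crop('side','s5',180,140,160,150,5)
crop('top','t5',200,80,160,180,3)
B=np.load('base_side.npy'); 
f=lambda M:cv2.resize(np.clip(M[140:290,180:340,::-1],0,255),None,fx=2.5,fy=2.5,interpolation=cv2.INTER_CUBIC)
cv2.imwrite('pics/cmp1.png',np.vstack([np.hstack([f(B),f(A)])]))
E
```

```text
9.2333 [-0.57  0.04 -0.78] [532.89  30.38  58.63]
12.6083 85.45640491359934 [ 0.54  0.02 -0.7 ] [532.39  21.2   59.42]
```

View pics/s5.png

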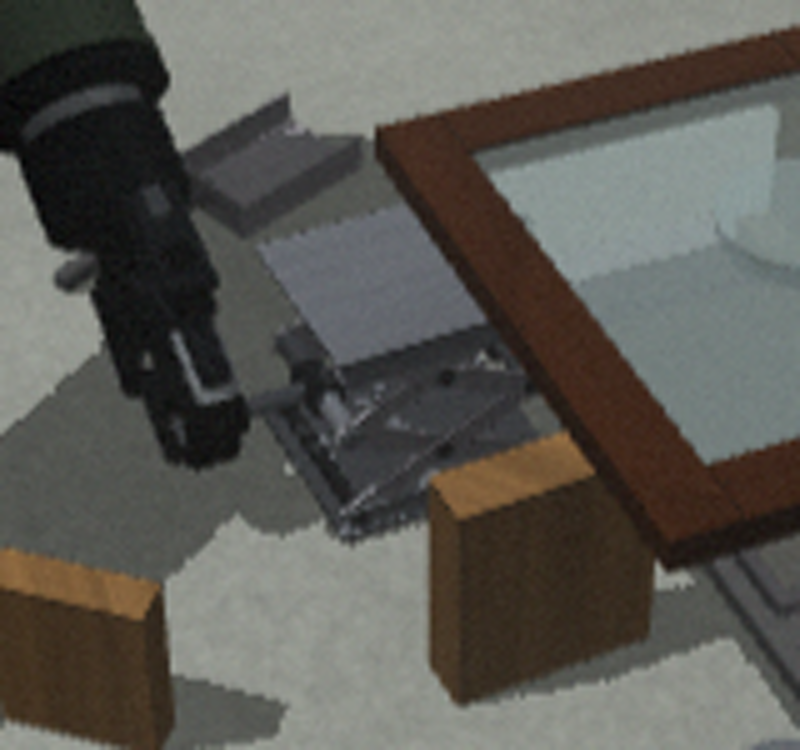

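View pics/cmp1.png

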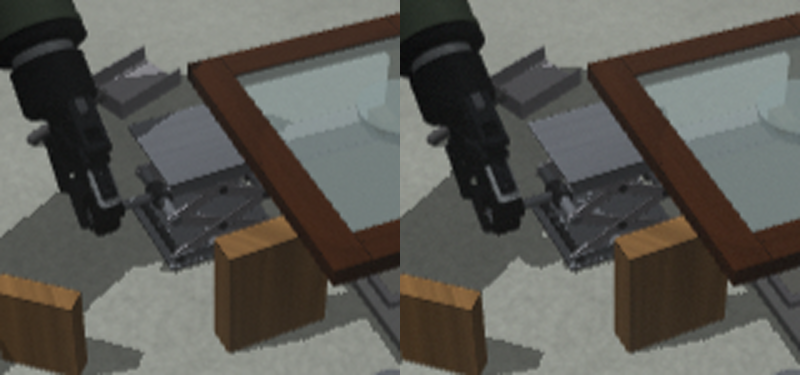

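View pics/t5.png

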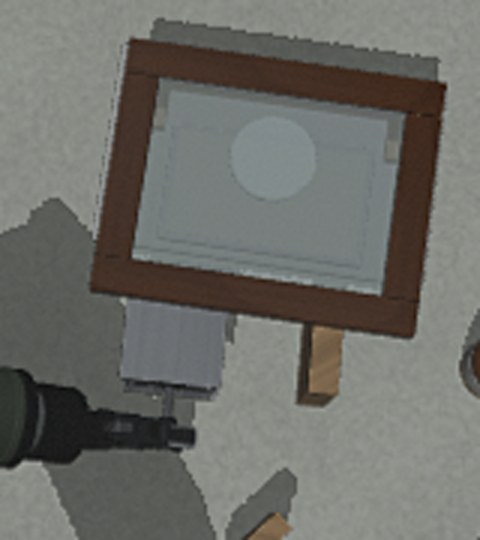

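```bash
sed -i 's/^K0=.*/K0=np.array([534.6,25.7,59.3])/' h.py; cat >> h.py <<'E'
def dy(A,B,win=(215,262,303,345)):
    """vertical pixel shift of frame from A to B (down +)"""
    a,b,c,d=win
    fr=((A[:,:,0]-A[:,:,2]>15)&(A.sum(2)<200)).astype(np.uint8)
    M=cv2.dilate(fr,np.ones((3,3)))[a:b,c:d]>0
    g=lambda X:cv2.GaussianBlur(X.mean(2),(0,0),1.0)
    ga,gb=g(A),g(B); Iy=(np.roll(ga,-1,0)-np.roll(ga,1,0))/2
    ga,gb,Iy=[x[a:b,c:d][M] for x in(ga,gb,Iy)]
    S=np.stack([-Iy,ga,np.ones_like(ga)],1); s,_,_,_=np.linalg.lstsq(S,gb,rcond=None)
    r=gb-S@s; return s[0], r.std(), s[1]
E
python3 - <<'E' 2>/dev/null
from h import *
np.set_printoptions(precision=2,suppress=True)
B=np.load('base_side.npy');A2=np.load('a2_side.npy');G=np.load('grip_side.npy')
print('noise',dy(B,A2),dy(B,G))
print('px per mm',proj('side',[630,-170,139])-proj('side',[630,-170,138]))
p,o=pose(-1.,K=Kat(1.8)); robot.movel(p,o,rate=20)
robot.close_gripper(50)
print(get_time(),get_finger_gap(),get_ft_force(),get_moment(),get_position(),p)
R=avg('side',4);np.save('ref2.npy',R);print('ref vs base',dy(B,R))
th=-1.
for t in(-.8,-.6,-.4):
    try: turn(th,t,1.8+th+1.,rate=.8)
    except robot.MotionError as e: print('ERR',e);break
    th=t; I=avg('side',3);np.save(f'st_{t}.npy',I)
    print(th,get_time(),np.array(dy(R,I)),np.array(dy(B,I)),get_ft_force(),get_moment())
    if dy(B,I)[0]<-.12: break
crop('side','s6',180,140,160,150,5)
E
```

```text
noise (np.float32(0.0010653714), np.float32(0.40453163), np.float32(0.9962407)) (np.float32(-0.0010364724), np.float32(0.40529722), np.float32(0.9958366))
px per mm [ 0.02 -0.35]
13.6583 38.86638248382864 [-0.26  4.5   0.36] [ 1.15 -0.03 -0.25] [532.31  22.06  57.97] [np.float64(532.2822797798455), np.float64(21.658959485735657), np.float64(58.0834884706593)]
ref vs base (np.float32(-0.0011199373), np.float32(0.37685716), np.float32(0.9970902))
-0.8 14.45 [-0.    0.44  1.  ] [-0.01  0.41  1.  ] [-0.85  4.95 -0.36] [ 1.46 -0.01 -0.3 ]
-0.6 15.05 [0.01 0.5  1.  ] [0.01 0.45 1.  ] [-1.5   4.47 -0.04] [ 1.47 -0.09 -0.28]
-0.4 15.6583 [0.01 0.57 1.02] [0.01 0.51 1.02] [-0.8   5.36 -0.4 ] [ 1.53 -0.1  -0.27]
```

View pics/s6.png

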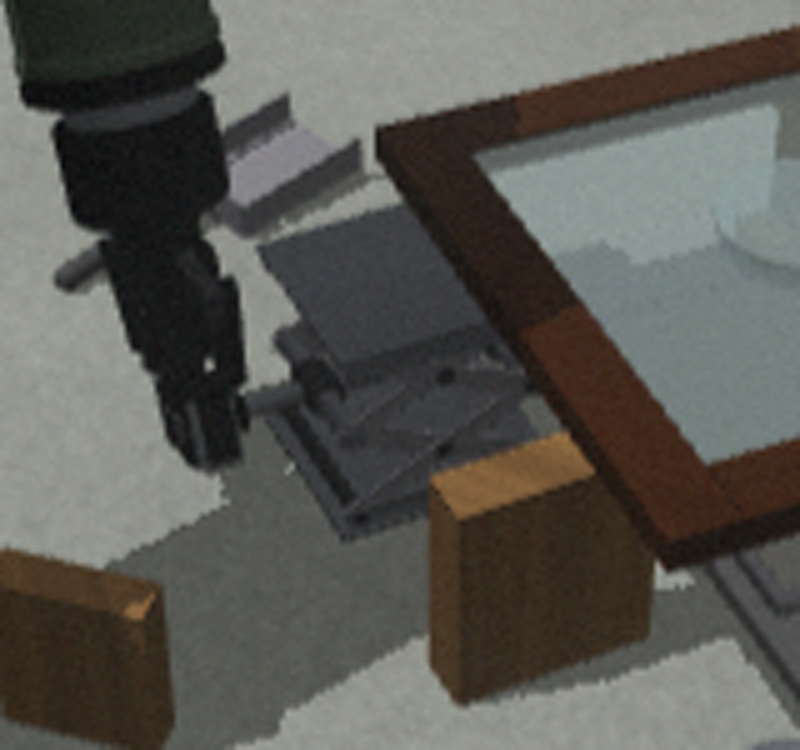

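The screen shift is 0.00 to 0.01 px (0.35 px per mm), so there is no contact yet after about 4 mm of lift. I'll continue in small steps.

```bash
cat > step.py <<'E'
from h import *
import sys
np.set_printoptions(precision=2,suppress=True)
th=float(sys.argv[1]);phi=float(sys.argv[2]);B=np.load('base_side.npy')
for t in map(float,sys.argv[3:]):
    try: turn(th,t,phi,rate=.8)
    except robot.MotionError as e: print('ERR',e);break
    phi+=t-th;th=t; I=avg('side',3);np.save(f'st_{phi:.2f}.npy',I)
    w=(235,262,305,345)
    print('th %.2f phi %.2f'%(th,phi),get_time(),np.array(dy(B,I)),np.array(dy(B,I,w)),get_ft_force(),get_moment(),flush=True)
    if dy(B,I,w)[0]<-.07: break
crop('side','s_%.2f'%phi,180,140,160,150,5)
E
python3 step.py -.4 2.4 -.2 0 .15 2>/dev/null
```

```text
th -0.20 phi 2.60 16.3333 [0.46 3.32 0.84] [0.36 2.59 0.71] [ 0.22  5.36 -2.52] [ 1.46 -0.17 -0.3 ]
th 0.00 phi 2.80 16.9583 [0.46 4.84 0.93] [0.32 4.67 0.73] [ 0.64  5.15 -3.29] [ 1.32 -0.26 -0.28]
th 0.15 phi 2.95 17.5167 [0.43 4.68 0.98] [0.22 4.5  0.76] [ 1.61  5.64 -4.76] [ 1.08 -0.35 -0.33]
```

The shadow now spoils the tracking (residual above 2). I'll regrip at -1.0 rad, where it was clean.

```bash
cat > regrip.py <<'E'
from h import *
import sys
np.set_printoptions(precision=2,suppress=True)
th0,phi,th1=map(float,sys.argv[1:])
robot.open_gripper()
B=np.load('base_side.npy')
for a in np.linspace(th0,th1,4)[1:]:
    p,o=pose(a,K=Kat(phi)); d=np.linalg.norm(np.array(p)-get_position()); robot.movel(p,o,rate=max(d,.5)/.5)
robot.close_gripper(50)
I=avg('side',4);np.save(f'rg_{phi:.2f}.npy',I)
print(get_time(),get_finger_gap(),get_ft_force(),get_moment(),get_position(),p,np.array(dy(B,I)))
crop('side','rg_%.2f'%phi,180,140,160,150,5)
E
python3 regrip.py .15 2.95 -1.15 2>/dev/null
```

```text
21.35 38.561949675786984 [ 1.31  5.29 -1.46] [ 1.69 -0.25  0.02] [532.4   21.64  59.59] [np.float64(532.2548591069457), np.float64(21.30355092629037), np.float64(59.691312795579215)] [0.   0.39 1.  ]
```

View pics/rg_2.95.png

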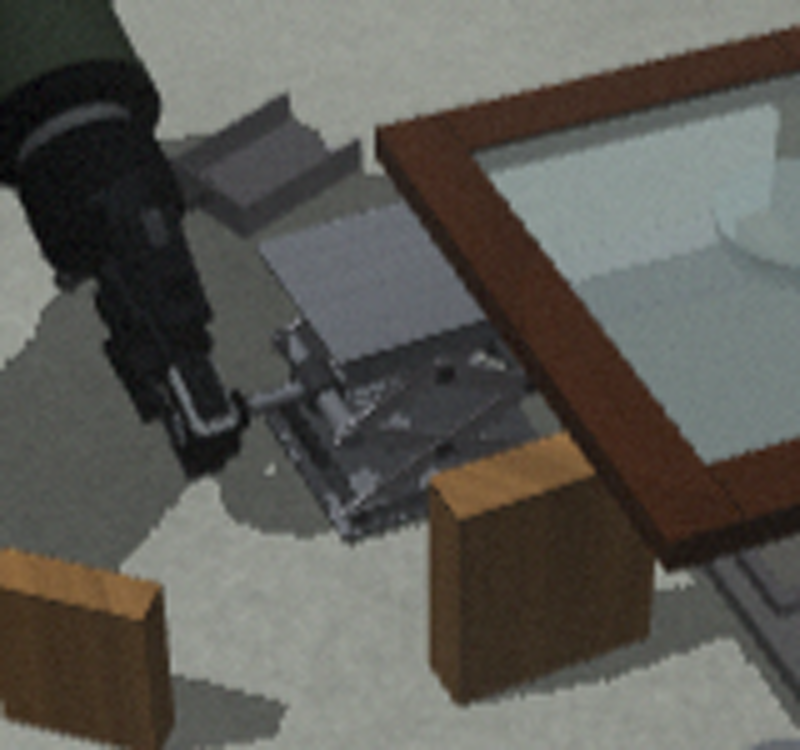

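```bash
python3 step.py -1.15 2.95 -1.0 -.85 -.7 -.55 -.4 2>/dev/null
```

```text
th -1.00 phi 3.10 21.9167 [0.   0.45 1.  ] [-0.01  0.44  0.99] [ 1.99  6.44 -1.8 ] [ 1.83 -0.39  0.05]
th -0.85 phi 3.25 22.4333 [-0.07  0.62  1.  ] [-0.1   0.49  0.99] [ 1.8   6.19 -0.9 ] [ 1.8  -0.4  -0.01]
```

Contact: the frame moved about 0.08 px, roughly 0.2 mm, at 3.25 rad. I'll release the knob, retreat and check.

```bash
python3 - <<'E' 2>/dev/null
from h import *
np.set_printoptions(precision=2,suppress=True)
robot.open_gripper()
try:
    p,o=pose(-.85,K=Kat(3.25),back=95); robot.movel(p,o,rate=150)
    p,o=pose(0,K=K0+np.array([0,0,215])); robot.goto(p,o)
    by=-.095; print(o, kinematics.solve_ik([594,-130,85],[np.pi,0,np.pi/2+by]), kinematics.solve_ik([594,-130,85],[np.pi,0,-np.pi/2+by]))
    robot.goto([594,-130,240],[np.pi,0,np.pi/2+by])
except robot.MotionError as e: print('ERR',e)
print(get_time(),get_position())
B=np.load('base_side.npy');I=avg('side',4);np.save('after.npy',I);print(np.array(dy(B,I)))
crop('side','s7',180,140,160,150,5);crop('top','t7',200,80,160,180,3)
E
```

```text
[np.float64(3.141592653589793), np.float64(0.0), np.float64(1.4937963267948966)] [ 0.06  0.7   0.09  1.77 -0.09  0.68  1.67] [-0.54  1.15  1.22  1.8  -1.21  1.16 -0.56]
25.3583 [ 593.91 -128.86  238.12]
[0.36 4.6  0.92]
```

View pics/s7.png

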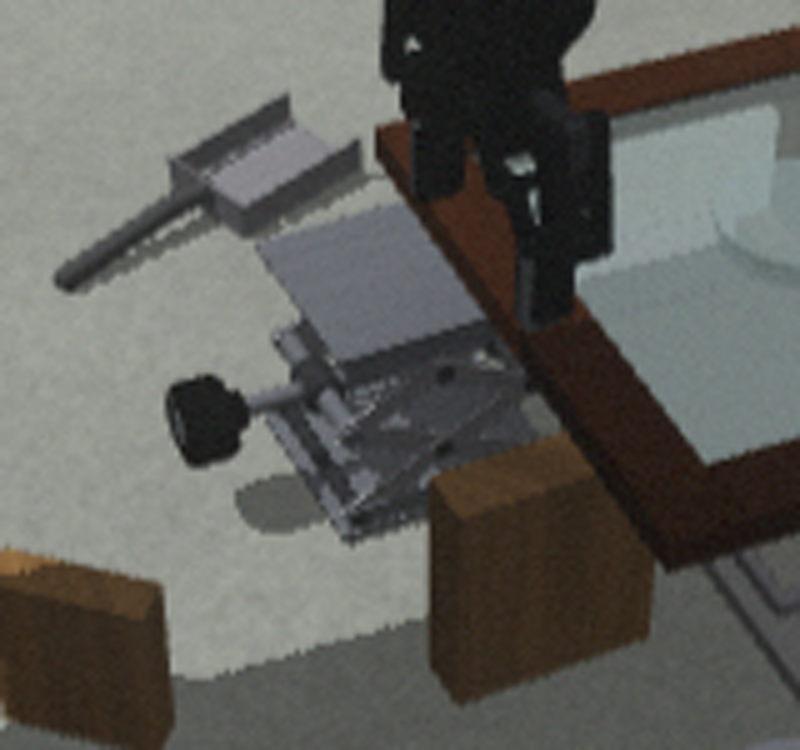

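View pics/t7.png

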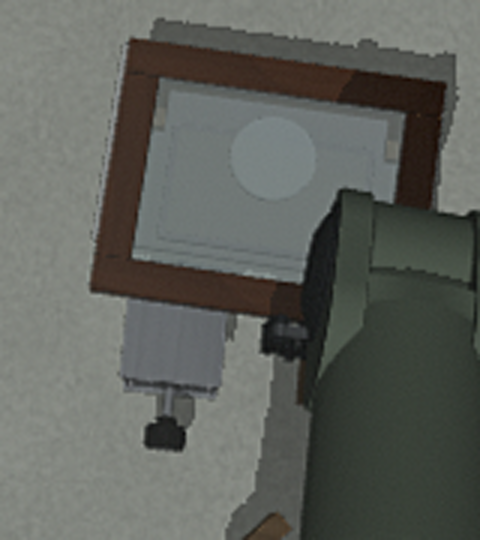

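The knob and jack are free, and the screen and block haven't moved. Next I'll descend onto the block, grip it and draw it out.

```bash
python3 - <<'E' 2>/dev/null
from h import *
np.set_printoptions(precision=2,suppress=True)
by=-.095;o=[np.pi,0,np.pi/2+by]
try:
    robot.movel([594,-130,85],o,rate=150)
    print(get_time(),get_position(),get_ft_force())
    robot.close_gripper(40)
    print(get_time(),get_finger_gap(),get_position(),get_ft_force(),get_moment())
except robot.MotionError as e: print('ERR',e)
crop('side','s8',180,140,160,150,5)
E
```

```text
26.8417 [ 594.47 -130.09   85.84] [0.26 0.28 0.28]
27.3833 29.393181023654556 [ 594.11 -130.04   85.28] [-1.21  0.16  5.51] [0.09 0.29 0.06]
```

View pics/s8.png

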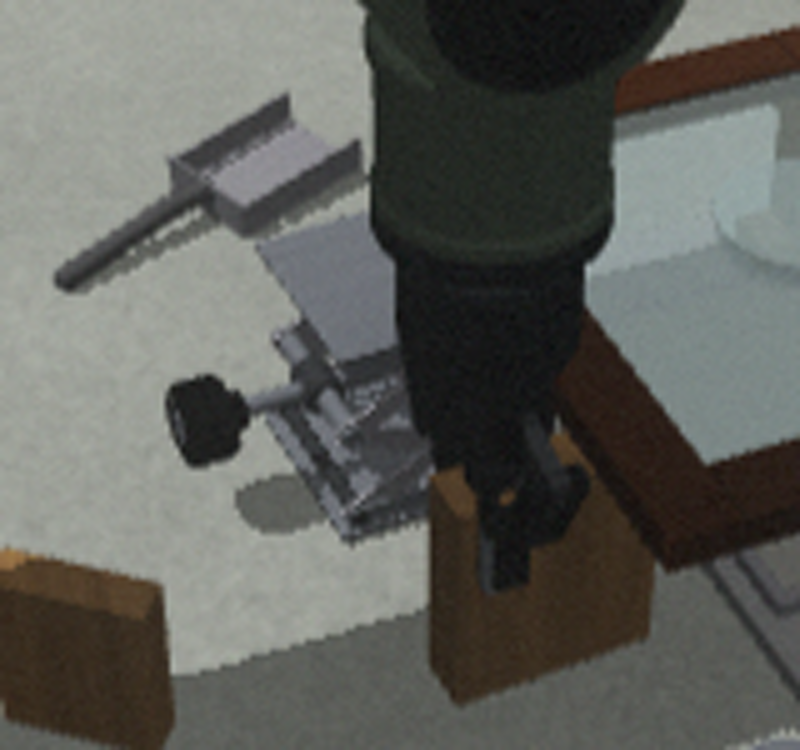

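The block is gripped (gap 29.4 mm). I'll pull a few mm first and read the drag.

```bash
python3 - <<'E' 2>/dev/null
from h import *
np.set_printoptions(precision=2,suppress=True)
by=-.095;o=[np.pi,0,np.pi/2+by];d=-np.array([np.cos(by),np.sin(by),0]);p0=np.array([594,-130,85.5])
for s in(4,8):
    robot.movel(list(p0+d*s),o,rate=25); print(s,get_time(),get_position(),get_ft_force(),get_moment())
if abs(get_ft_force()[0])<8:
  for s in(40,82):
    robot.movel(list(p0+d*s),o,rate=50); print(s,get_time(),get_position(),get_ft_force(),get_moment())
crop('side','s9',180,140,160,150,5)
E
```

```text
4 27.7417 [ 589.64 -129.57   85.43] [-1.41 -0.19 -1.89] [0.06 0.13 0.06]
8 28.05 [ 585.9  -129.27   85.47] [ 0.42  0.46 -1.98] [ 0.01  0.05 -0.02]
40 28.8417 [ 554.47 -126.2    85.6 ] [ 0.82 -0.09 -2.34] [-0.    0.08  0.05]
82 29.8333 [ 512.66 -122.21   85.53] [ 0.17 -0.15 -2.32] [ 0.    0.   -0.01]
```

View pics/s9.png

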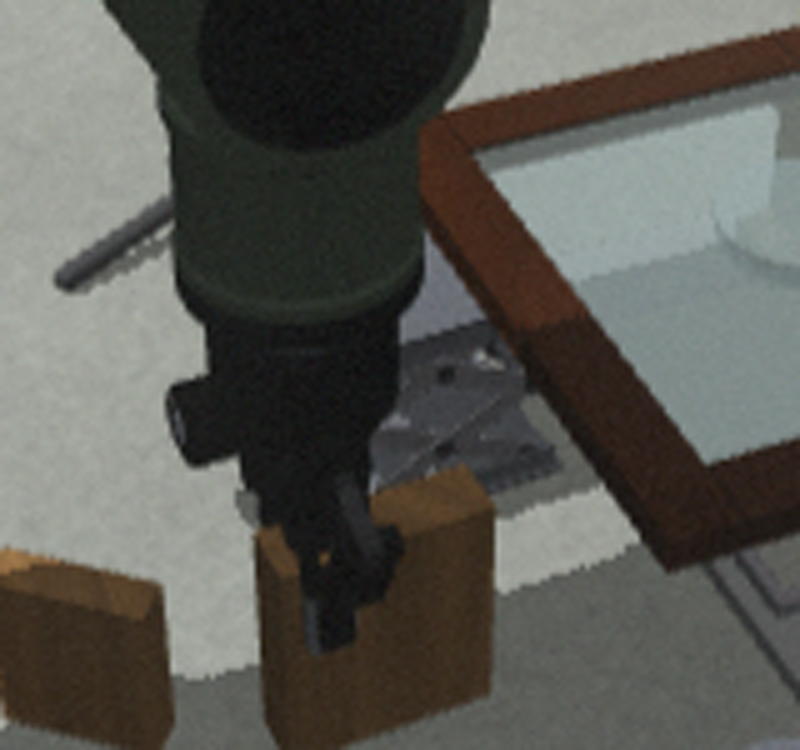

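The block came out with almost no drag and hangs a fraction of a mm above the table (Fz -2.3 N). I'll lower it until it touches, release it and retreat.

```bash
python3 - <<'E' 2>/dev/null
from h import *
np.set_printoptions(precision=2,suppress=True)
by=-.095;o=[np.pi,0,np.pi/2+by];d=-np.array([np.cos(by),np.sin(by),0]);p0=np.array([594,-130,85.5])+d*82
for z in(.4,.8,1.2,1.6):
    robot.movel(list(p0-[0,0,z]),o,rate=10);F=get_ft_force();print(z,F,get_position())
    if F[2]>1: break
robot.open_gripper(); print(get_ft_force())
p=p0.copy();p[2]=250;robot.movel(list(p),o,rate=150)
robot.goto_joints([-1.334,0.521,-0.036,1.599,0.021,1.021,-0.113])
robot.pause(.3)
print(get_time(),get_position())
I=avg('side',4);B=np.load('base_side.npy');print(np.array(dy(B,I)),np.array(dy(B,I,(235,262,305,345))),'left corner',np.array(dy(B,I,(160,180,253,275))),'rear right',np.array(dy(B,I,(195,235,380,420))),'rear left',np.array(dy(B,I,(140,165,320,365))))
crop('side','s10',180,140,160,150,5);crop('top','t10',200,80,160,200,3)
E
```

```text
0.4 [-0.28 -0.44  5.88] [ 512.64 -122.28   85.28]
[0.18 0.27 0.05]
35.0417 [189.3  595.97 245.74]
[-1.27 28.17  1.17] [-0.2  30.35  1.67] left corner [0.13 1.48 0.85] rear right [-0.01  0.47  0.95] rear left [-0.    0.49  0.94]
```

View pics/s10.png

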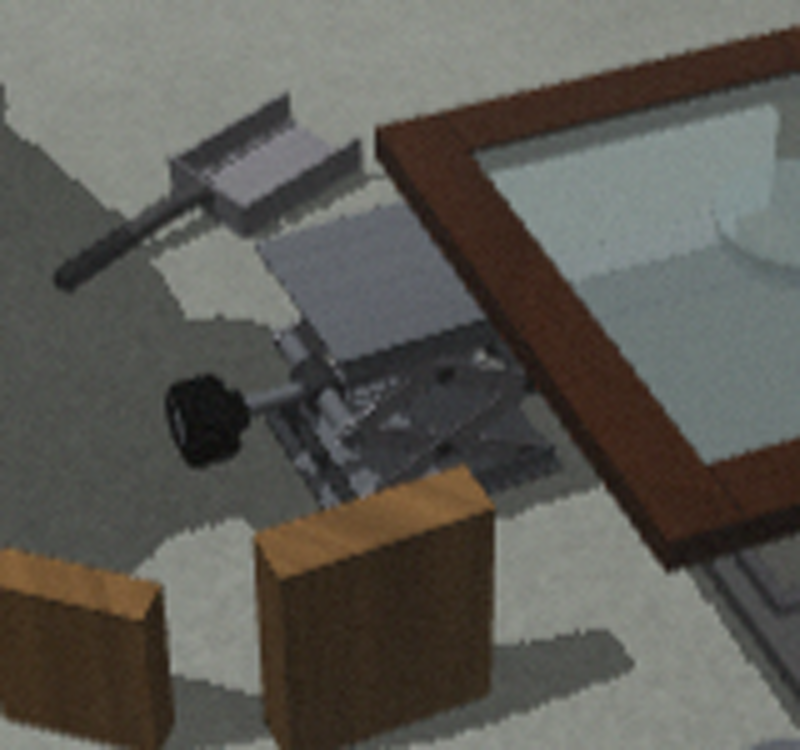

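View pics/t10.png

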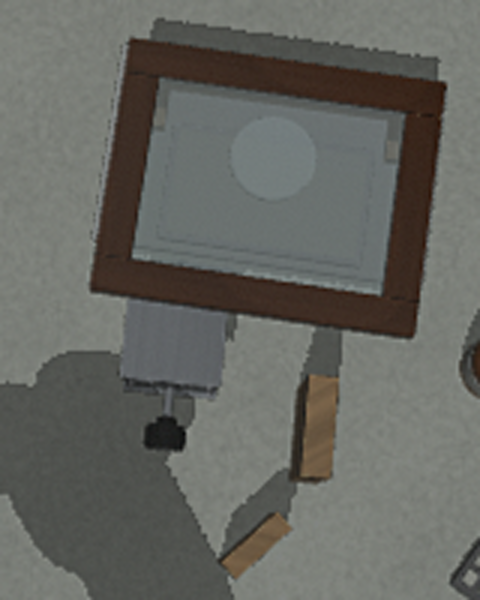

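```bash
python3 - <<'E' 2>/dev/null
from h import *
I=avg('side',4);B=np.load('base_side.npy')
for w in((214,236,311,326),(236,248,318,345),(246,262,325,345),(185,205,290,300)): print(w,np.array(dy(B,I,w)).round(3))
S=np.load('st_3.25.npy');print('pre-draw',np.array(dy(B,S,(214,236,311,326))).round(3),np.array(dy(B,S,(236,248,318,345))).round(3))
E
```

```text
(214, 236, 311, 326) [-0.026  0.599  0.91 ]
(236, 248, 318, 345) [-0.114  0.442  0.887]
(246, 262, 325, 345) [0.077 0.    0.995]
(185, 205, 290, 300) [-0.186  2.468  1.023]
pre-draw [-0.083  0.657  0.991] [0.031 0.404 0.993]
```

```bash
python3 - <<'E'
from h import *
print(get_time());robot.job_done()
E
```

```text
35.5417
the job is handed in; nothing more can be done
```

The front of the screen now rests on the lab jack. The block stands upright in front of it, about 40 mm clear of the screen's edge by the commanded motion. I handed the job in at 35.5 s of the 70 s allowed.

- **Jack:** I turned the knob clockwise 3.25 rad (about 5.4 mm of lift) in three gripped strokes, watching the frame in the side camera. Contact came between 3.10 and 3.25 rad. The frame had risen roughly 0.2 mm when I stopped.
- **Block:** I gripped its free end and drew it 82 mm to the front. Forces stayed under about 3 N, so the jack was carrying the screen. I then lowered it onto the table, released it and drove the arm back to its start pose.
- **Last checks:** The rear corners of the screen showed 0.00 to -0.01 px of movement and the front-right inner edges -0.03 to -0.11 px, so at most about 0.3 mm. In the final pictures the Petri dish, the scoop and the smaller block look unmoved; the jar and calculator are only partly in view there, and I did not check them separately.
- **Disagreed:** Several image windows were useless in the last check because the arm's shadow or the removed block changed the background behind the frame (residuals up to 30). The front-left corner window read +0.13 px with a poor fit, so I did not rely on it.
- **Wrist clearance:** In the first stroke the wrist came close to both blocks. The next pictures showed neither had moved, and I kept the later strokes away from them.

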